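Lock a filter cartridge into its bayonet socket

TASK

Fit the standing filter cartridge into the bayonet socket of the filter station: lower it in upright, gently feel for the two slots, push it down against the spring, turn it clockwise (seen from above) about a quarter turn up to the stop, and let it rise into its catch so that it stays locked. Never force it, and leave the other things on the bench where they are.

Things in the scene. Friction and masses are not known exactly. Their poses are not given: they have to be found in the camera images.
- cartridge_mid (a point): Filter cartridge, loose, standing upright on its foot, 106 mm tall, about 0.15 kg. Point: on its axis, half-way up (53 mm above the foot); z up, x along its grip bar and cross bar. From the foot: grey stem dia 34 mm, 0-32 mm, foot chamfered 2 mm over the lowest 4 mm; white drum dia 48 mm, 32-78 mm; grip bar on top, 78-106 mm. Same after half a turn.
- cartridge_grip (a point): Middle of the cartridge's grip bar, 92 mm above the foot, on its axis; same axes as cartridge_mid. The bar is 50 mm long (x), 14 mm thick (y) and 28 mm tall; take it from above across its thickness.
- cartridge_lugs (a point): Centre of the steel cross bar (8 mm wide, 8 mm tall, square edges) through the stem along x, 13 mm above the foot. Its two ends, the bayonet lugs, stand out to 24 mm from the axis.
- filter_base: Filter station, fixed: grey block 120 x 110 mm, 14 mm thick, with a ridge and two hose stubs on its +x side (below 45 mm). Origin: centre of its underside on the worktop, z up. The white bayonet socket (outer dia 63 mm, up to z = 52 mm) stands on its z axis. The socket was set in by hand: its angle about z is fixed but up to 0.35 rad off nominal either way, and not measured.
- socket_mouth (a point): Centre of the socket's mouth, 52 mm above the worktop, axes as the base. Bore dia 36.4 mm; flange 8 mm thick with two opposite entry slots, 11 mm wide, out to 25.5 mm radius, nominally 80 deg anticlockwise from the base's +x and -x (plus the unmeasured socket angle: feel or look for them). Lugs enter within about 3 deg of a slot's middle; else they rest on the flange, foot at 43 mm height.
- socket_plate (a point): Sprung seal plate inside the socket, on its axis, 38 mm above the worktop when free; it pushes the foot up with 0.7 N per mm of travel. Lugs are below the flange when the foot is at 27 mm height or less; bottom at 23 mm. There the cartridge turns clockwise (from above) about 80 deg to a hard stop; anticlockwise is blocked.
- socket_catch (a point): Point on the socket's axis 30 mm above the worktop: height of the foot when locked. At the stop the cartridge's x lies along the base's x (either way round; plus the socket's angle, up to 0.35 rad) and a 3 mm deep catch lies above each lug; the spring lifts the lugs into it when the push is eased or the cartridge let go. A grey rib outside the socket marks each catch.
- timer: Bystander: small bench timer, 67 x 63 x 19 mm; origin at the centre of its underside.
- pen: Bystander: pen lying down, 135 mm long, 17 mm thick; origin at its middle on the underside.
- bottle_dye: Bystander: small screw-cap bottle, diameter 32 mm, 62 mm tall; origin at the centre of its underside.
- petri: Bystander: petri dish, diameter 92 mm, 16 mm tall; origin at the centre of its underside.
- comb: Bystander: gel comb lying down, 40 x 100 x 12 mm; origin at the centre of its underside.
Things that resemble listed ones, but are neither listed nor needed, are in the scene too. Leave any black look-alike of the part that bears cartridge_mid alone.

How it is judged (in metres and radians):
On the way:
1. The lugs have gone down the entry slots, under the flange (z of cartridge_mid in the frame of filter_base below 0.081 m and horizontal distance between cartridge_mid and filter_base below 0.008 m and angle between the x axis of cartridge_mid and the x axis of filter_base, either way round above 0.8 rad), for 0.05 s.
At the end, for the whole second after the job is handed in: The cartridge stands upright in the socket (within 6 mm of its axis, tilt under 0.09 rad), turned to the stop (its x axis within 0.50 rad of the base's x axis, which allows for the socket's own angle), risen into the catch (foot 28.5 to 31.5 mm above the base's underside), at rest (angle between the x axis of cartridge_mid and the x axis of filter_base, either way round below 0.5 rad and z of cartridge_mid in the frame of filter_base between 0.0815 and 0.0845 m and horizontal distance between cartridge_mid and filter_base below 0.006 m and angle between cartridge_mid's own z axis and vertical below 0.09 rad and linear speed of cartridge below 0.01 m/s); the robot touches nothing.
It fails at once if the cartridge is forced: more than 80 N between it and the filter station (contact force between cartridge and filter_base above 80 N).
It fails at once if the cartridge is toppled (angle between cartridge_mid's own z axis and vertical above 0.5 rad).
It fails at once if a bystander is moved by more than 30 mm (distance of any of timer, pen, bottle_dye, petri, comb from where it was at the start of the episode above 0.03 m).
It also fails if it takes over 72 s, if anything falls off the work surface, if the arm or the gripper's body presses on something with over 40 N, if the wrist force passes 120 N, or if a joint passes its speed limit or range.

ROBOT

A 6-joint arm with a two-finger parallel gripper is mounted at the origin on a cart in front of the work surface, level with it; the furniture and walls round the work are solid. World frame = base frame: x ahead of the robot, y to its left, z up, the work surface at z = 0. Lengths are in mm, angles in rad, forces in N, time in s.
With the tool pointing down it reaches from about 350 to 775 mm from the base axis. Payload 7.3 kg.
Tool frame: the origin (TCP) lies midway between the tips of the shut fingers; the grasp point (between the pads) lies 19 mm behind it; z points along the fingers, y is the direction in which the jaws open and shut (so a half turn about z gives the same grasp; the last joint's range is limited). The gripper opens to 92 mm and grips with 3 to 60 N. Pads are 19 mm wide; open, the fingers measure 130 mm over their backs; the gripper's body (75 mm by 190 mm) begins 47 mm behind the grasp point.
Start: joints at [-1.486, 0.342, 1.524, -0, 1.275, -0.146], TCP at [120.119, -511.093, 226.741] pointing down, gripper open.
Joint ranges: [-2.53, 2.53], [-0.77, 2.02], [0.04, 2.7], [-1, 4.14], [0.28, 2.66], [-3.11, 3.11]. Speed limits (rad/s): [2.57, 2.57, 3.14, 3.14, 3.14, 3.14].

INTERFACE

Orientations are given as [roll, pitch, yaw] about the fixed x, y, z axes, in that order (R = Rz(yaw) Ry(pitch) Rx(roll)).
In Python, from plant import sensors, imaging, ticket gives the robot as it stands. The module is installed in compiled form; this text tells all that it offers.
- The arm moves only by the tool arm_command, never from a script. Its argument "increments" is one flat list of numbers, 5 for each row, row after row: the closure, from 0 (fully open) to 1 (shut), then the shift along the tool's x, y, z in mm, then the turn about the tool's z in degrees. In form: [hand, dx, dy, dz, spin, hand, dx, dy, dz, spin, ...]. A call has 1 to 20 rows; each row is the pose to reach, as a shift and turn from the pose commanded when the call began, along the tool's axes at that moment; what a row does not reach only later rows make up. A row lasts 1/8 s, in which the tool goes at most 62.5 mm and 10.7 degrees, less where a joint would pass 70% of its speed; a pose out of reach is approached as far as the arm can. A call with a gripper value outside its range is refused whole. The fingers move at their own pace and stop on an object; the grip force is fixed at half the most. Time passes only in rows, so rows that repeat a pose let the fingers close. It gives the time, the measured TCP pose, the force and the opening at its end, in the units of the state.
- sensors.get_obs(): the state, without advancing time (a new reading comes with each control period).
- imaging.capture(name): name is "side" or "top" or "wrist"; returns the picture (420x560x3 uint8, blue, green, red); there is no depth.
- imaging.calibration(name): a dict with "fx", "fy", "cx", "cy" (pixels), "D" ([k1, k2, p1, p2, k3] as OpenCV has them; the pictures are not rectified), "world_to_cam" (4x4, takes a point from world to camera coordinates); the wrist camera has in their place "hand_eye" (4x4, takes a point from camera to tool coordinates, whose origin is the TCP and whose axes are the flange's). Camera axes: x right, y down, z forward; pixel columns grow to the right and rows downward; lengths in mm; the calibration is good to about 2 mm. A picture is of the moment at which its call begins: read the wrist's pose just before it. calibration takes no time and is no camera call.
- ticket.close_job(): hands the job in, once; it reports no verdict.
The state is a dict: "time": time; "joint_positions": joint angles; "dq": joint speeds; "tau": joint torques, N m; "tool_pos": TCP position; "tcp_rot": TCP orientation; "contact_force": force on the tool from outside, world axes, zero at the start; "moment": the same for the moment, N m; "grip_width": finger opening in mm.
Only numpy, scipy, OpenCV 4.12 (cv2) and the standard library are available. Lean on these libraries where they do the work, as an engineer would, in place of code of your own. Each camera call takes 0.05 s, during which the arm holds its last target. There are 200 camera calls.

## Working session

There is one attempt and no reset: what is moved stays moved. The work goes in short steps, Python scripts to look and compute and a tool call to move; the robot and the scene stay as the last step left them, time stands still between calls to the robot, and variables do not carry over. Pictures are saved under pics/ and viewed, about 8 in all and at most 12, crops included, and the job is handed in when it is done.

Besides the shell and the picture viewer there is one more tool, called after "Emit:" as name(argument=value, ...), one argument or row to a line, values as JSON. arm_command: Moves the arm, as the interface text tells. Its arguments: {"type":"object","properties":{"increments":{"type":"array","items":{"type":"number"}}},"required":["increments"]}

```bash
mkdir -p pics
cat > h.py <<'E'
import numpy as np, cv2
from plant import sensors, imaging, ticket
from scipy.spatial.transform import Rotation as R
def K(c): return np.array([[c['fx'],0,c['cx']],[0,c['fy'],c['cy']],[0,0,1.]])
def w2c(n,obs=None):
    c=imaging.calibration(n)
    if 'world_to_cam' in c: return c,np.array(c['world_to_cam'])
    T=np.eye(4);T[:3,:3]=R.from_euler('xyz',obs['tcp_rot']).as_matrix();T[:3,3]=obs['tool_pos']
    return c,np.linalg.inv(T@np.array(c['hand_eye']))
def px2z(n,uv,z,obs=None):
    c,M=w2c(n,obs)
    p=cv2.undistortPoints(np.array(uv,float).reshape(-1,1,2),K(c),np.array(c['D'])).reshape(-1,2)
    d=np.c_[p,np.ones(len(p))]@M[:3,:3]; o=-M[:3,:3].T@M[:3,3]
    return o+d*((z-o[2])/d[:,2])[:,None]
def proj(n,P,obs=None):
    c,M=w2c(n,obs)
    return cv2.projectPoints(np.array(P,float).reshape(-1,1,3),cv2.Rodrigues(M[:3,:3])[0],M[:3,3],K(c),np.array(c['D']))[0].reshape(-1,2)
E
python3 - <<'E'
from h import *
o=sensors.get_obs();print(o)
for n in('top','side','wrist'):
    i=imaging.capture(n);cv2.imwrite(f'pics/{n}0.png',i)
    c,M=w2c(n,o);print(n,c['fx'],(-M[:3,:3].T@M[:3,3]).round(),M[2,:3].round(2))
E
```

```text
{'time': 0.0, 'joint_positions': array([-1.48598235e+00,  3.42692624e-01,  1.52501820e+00,  1.41731566e-05,
        1.27540615e+00, -1.46016480e-01]), 'dq': array([-0.00155063, -0.00079073, -0.00120297,  0.00165852, -0.00103303,
        0.00062507]), 'tau': array([ 9.26639805e-04, -4.31243849e+01, -2.44224983e+01,  7.17474218e-02,
        5.58800879e-02, -1.50353062e-04]), 'tool_pos': array([ 120.09505475, -510.65831   ,  226.06017802]), 'tcp_rot': array([-3.14008653e+00, -2.35193988e-04,  2.30826141e-01]), 'contact_force': array([-0.26523333,  0.01768277,  0.04704574]), 'moment': array([-0.01683879, -0.0069114 , -0.02965037]), 'grip_width': 92.14412861166132}
top 397.2783810094819 [ 283.   88. 1154.] [ 0.2   0.   -0.98]
side 425.83094056971925 [ 300. -643.  641.] [ 0.24  0.77 -0.59]
wrist 300.867604032843 [ 188. -495.  383.] [-0.25 -0.06 -0.97]
```

View pics/top0.png

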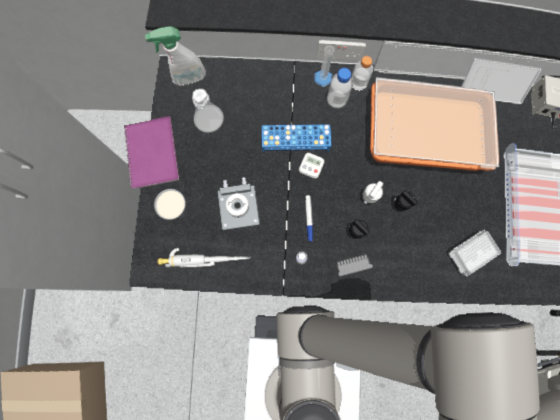

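View pics/side0.png

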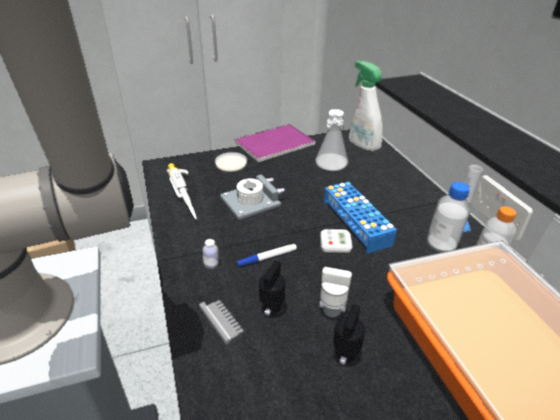

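Top: +x is up, +y is left. Candidates for the cartridge are the white one at top (373,192) / side (335,288), and the black look-alikes at top (405,200) and (359,229). I choose the white one. The station is at top (237,204), with its hose stubs (+x) towards the top of the picture. Next is one close crop as a check.

Run:
```python
from h import *
t=cv2.imread('pics/top0.png');s=cv2.imread('pics/side0.png')
r=lambda i,x,y,w,h:cv2.resize(i[y:y+h,x:x+w],(400,300),interpolation=cv2.INTER_CUBIC)
cv2.imwrite('pics/c1.png',np.vstack([np.hstack([r(t,345,172,60,45),r(t,207,174,60,45)]),np.hstack([r(s,295,255,80,60),r(s,210,165,80,60)])]))
print(px2z('top',[(373,192),(374,186),(405,200),(359,229)],106),px2z('top',[(237,204)],52),px2z('side',[(334,305)],0))
print(px2z('top',[(312,165),(302,258),(355,265),(309,218)],20))
```

```text
[[ 560.97815332 -162.27128041  106.        ]
 [ 578.17990774 -165.02801586  106.        ]
 [ 543.45816769 -251.66448073  106.        ]
 [ 456.37260019 -124.72820041  106.        ]] [[518.62521901 212.76302779  52.        ]] [[ 584.72837279 -159.13180865    0.        ]]
[[ 656.8528305     1.41874958   20.        ]
 [ 378.37238625   19.90718191   20.        ]
 [ 365.97021769 -132.42214721   20.        ]
 [ 495.30396375    4.46265964   20.        ]]
```

View pics/c1.png

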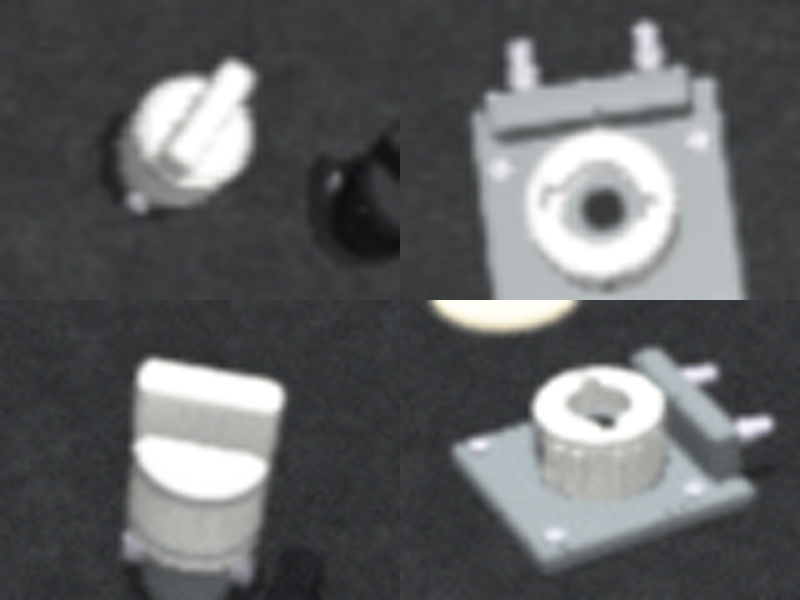

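Run:
```python
from h import *
p=px2z('top',[(381.7,182.5),(371.2,196)],106);d=p[0]-p[1];print(p,p.mean(0),np.hypot(*d[:2]),np.degrees(np.arctan2(d[1],d[0])))
q=px2z('side',[(295+145/5,255+75/5),(295+275/5,255+95/5)],106);d=q[1]-q[0];print(q,q.mean(0),np.hypot(*d[:2]),np.degrees(np.arctan2(d[1],d[0])))
c=px2z('top',[(207+600/6.667-60,174+205/6.667)],52);print(c)
b=px2z('top',[(207+(w-400)/6.667,174+h/6.667) for w,h in[(548,197),(652,205),(603,208),(490,112),(688,85)]],52);print(b)
# sides view socket centre
print(px2z('side',[(210+(598-400)/5,165+(403-300)/5)],52))
o=sensors.get_obs();M=R.from_euler('xyz',o['tcp_rot']).as_matrix();print(M.round(3))
T=np.array([571,-162,225]);print(M.T@(T-o['tool_pos']))
```

```text
[[ 589.45120796 -186.59229998  106.        ]
 [ 549.40138404 -157.31083843  106.        ]] [ 569.426296   -171.95156921  106.        ] 49.61242168791396 -36.171502895221316
[[ 554.08785459 -161.91114827  106.        ]
 [ 593.12975188 -184.63156191  106.        ]] [ 573.60880324 -173.27135509  106.        ] 45.17174935837569 -30.19724493163275
[[516.45276167 212.61370253  52.        ]]
[[518.73555969 235.06688336  52.        ]
 [517.65396345 190.4449954   52.        ]
 [515.21766776 211.228968    52.        ]
 [554.69961459 262.99820901  52.        ]
 [571.19948233 178.70975032  52.        ]]
[[522.14416331 214.05705279  52.        ]]
[[ 0.973  0.229 -0.   ]
 [ 0.229 -0.973  0.001]
 [ 0.    -0.001 -1.   ]]
[ 518.75557075 -236.37982166    1.55309676]
```

Choice confirmed: the white drum has a grey stem and steel lugs. Its grip centre is about (571,-172) and the bar yaw about -34°. The socket is about (518,213), the base yaw about +11°, and the slots lie roughly along world y. I'll move above the cartridge and look with the wrist camera.

Emit:
arm_command(
  increments=[0, 50, -22, 0, 5, 0, 105, -46, 0, 10, 0, 160, -70, 0, 15, 0, 215, -94, 0, 20, 0, 270, -118, 0, 25, 0, 325, -142, 0, 30, 0, 380, -166, 0, 35, 0, 430, -189, 0, 40, 0, 480, -210, 0, 44, 0, 505, -221, 0, 47, 0, 516, -226, 0, 47, 0, 516, -226, 0, 47, 0, 516, -226, 0, 47, 0, 516, -226, 0, 47],
)

```text
time: 1.9
tool_pos: [570.1, -174.0, 227.0]
tcp_rot: [3.141, -0.0, -0.591]
contact_force: [0.4, -0.0, -0.3]
grip_width: 91.7
```

Run:
```python
from h import *
o=sensors.get_obs();i=imaging.capture('wrist');cv2.imwrite('pics/w1.png',i)
print(o['time'],o['tool_pos'],o['tcp_rot'],o['joint_positions'],o['contact_force'],proj('wrist',[[571,-172,106]],o))
```

```text
1.9 [ 570.06796522 -173.96440432  226.95916205] [ 3.14137703e+00 -2.06324398e-04 -5.90682772e-01] [-4.24592201e-01  4.73464692e-01  1.31776334e+00 -2.52892530e-04
  1.35019679e+00  1.73694224e+00] [ 0.37885451 -0.02078721 -0.29496418] [[273.19934481 202.2581879 ]]
```

View pics/w1.png

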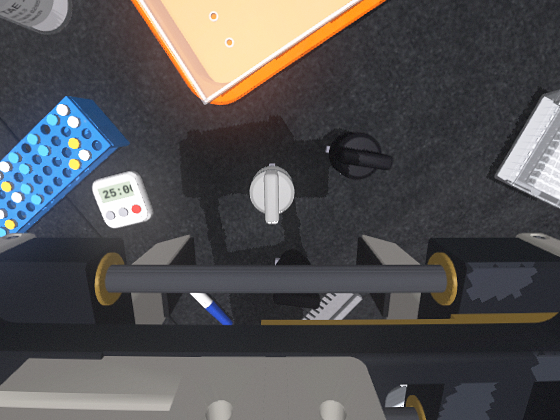

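Wrist view: the white bar runs from (272,166) to (272,223), nearly vertical in the image, so the yaw is close. The black look-alike at (360,155) is about 90 px to the right, outside the finger path.

Run:
```python
from h import *
o=sensors.get_obs();i=cv2.imread('pics/w1.png')
g=cv2.cvtColor(i,cv2.COLOR_BGR2GRAY)
print(g[205:226:4,256:290]);print(g[160:228:3,272])
p=px2z('wrist',[(272,166),(271.7,223)],106,o);d=p[0]-p[1];print(p,p.mean(0),np.linalg.norm(d),np.arctan2(d[1],d[0]))
b=px2z('wrist',[(360,155)],80,o);print(b)
```

```text
[[174 196 209 212 209 210 210 212 155 169 188 197 207 209 208 208 208 210
  212 202 189 186 137 214 209 211 211 209 210 210 195 172 169 183]
 [ 56 106 145 169 170 177 194 207 184 163 186 197 204 207 208 207 208 207
  206 199 191 188 142 215 205 195 177 171 168 177 101  49  37  41]
 [ 52  57  59  62  67  61  61  84  99 157 187 194 206 209 208 209 207 208
  207 200 191 185 152 139  91  62  39  41  44  41  38  40  42  43]
 [ 61  61  60  64  55  53  61  63  58 151 187 194 201 206 206 206 206 205
  207 203 192 187 161  72  57  62  52  42  42  41  43  41  42  40]
 [ 58  57  62  62  60  63  61  66  57  67 185 185 195 196 195 196 195 191
  255 190 181 255  86  50  55  58  43  42  41  41  39  40  39  38]
 [ 54  59  63  64  67  58  53  54  57  55  59  54  53  56  54  48  44  49
   55  59  62  60  65  62  50  43  49  44  42  42  46  43  46  41]]
[ 41 105 132 119 141 198 211 212 212 211 213 209 210 209 211 208 209 206
 205 206 208 198  56]
[[ 600.35387946 -190.25996253  106.        ]
 [ 554.71535034 -159.11451173  106.        ]] [ 577.5346149  -174.68723713  106.        ] 55.253184941314714 -0.5988416560209726
[[ 557.84777407 -267.65675403   80.        ]]
```

Run:
```python
from h import *
o=sensors.get_obs()
p=px2z('wrist',[(271.9,173),(271.6,223.3)],106,o);d=p[0]-p[1];m=p.mean(0);print(p,m,np.linalg.norm(d),np.arctan2(d[1],d[0]))
M=R.from_euler('xyz',o['tcp_rot']).as_matrix();print(M.T@(m-o['tool_pos']))
print(px2z('wrist',[(571/2.1,198)],106,o))
```

```text
[[ 595.0190324  -186.54868368  106.        ]
 [ 554.5159728  -158.86280803  106.        ]] [ 574.7675026  -172.70574586  106.        ] 49.061242821228916 -0.599600325214756
[  3.13193924  -3.54969347 120.9688292 ]
[[ 575.25207997 -173.21456174  106.        ]]
```

The bar measures 49 mm long, so the size agrees. I'll shift (+3,-3.5), descend with the jaws at about 70 mm, stop with the tips above the drum (TCP z of about 82), then close.

Emit:
arm_command(
  increments=[0.2, 3, -3.5, 20, 0.5, 0.2, 3, -3.5, 50, 0.5, 0.2, 3, -3.5, 80, 0.5, 0.2, 3, -3.5, 105, 0.5, 0.2, 3, -3.5, 125, 0.5, 0.2, 3, -3.5, 137, 0.5, 0.2, 3, -3.5, 143, 0.5, 0.2, 3, -3.5, 144, 0.5, 0.2, 3, -3.5, 144, 0.5],
)

```text
time: 3.08
tool_pos: [575.5, -172.0, 83.4]
tcp_rot: [-3.141, -0.001, -0.598]
contact_force: [0.2, -0.3, -0.8]
grip_width: 73.0
```

Emit:
arm_command(
  increments=[0.5, 0, 0, 0, 0, 0.7, 0, 0, 0, 0, 0.8, 0, 0, 0, 0, 0.85, 0, 0, 0, 0, 0.9, 0, 0, 0, 0, 1, 0, 0, 0, 0, 1, 0, 0, 0, 0, 1, 0, 0, 0, 0, 1, 0, 0, 0, 0],
)

```text
time: 4.2
tool_pos: [575.1, -171.8, 82.7]
tcp_rot: [3.141, 0.0, -0.598]
contact_force: [0.3, -0.0, -0.5]
grip_width: 14.0
```

Run:
```python
from h import *
o=sensors.get_obs();print(o['contact_force'],o['moment'],o['tool_pos'],o['tcp_rot'])
i=imaging.capture('wrist');cv2.imwrite('pics/w2.png',i[150:420,120:430])
```

```text
[ 0.33744956 -0.00392345 -0.46255091] [-0.01258911  0.01635404 -0.00570507] [ 575.14526865 -171.83125571   82.66626127] [ 3.14149107e+00  2.43295833e-05 -5.98269426e-01]
```

Gripped at 14.0 mm, which is the bar's thickness, with the TCP 82.7 mm above the foot. I'll lift 90 mm and carry it to about (518,113), turning to yaw of about 91° so the wrist camera sees the socket ahead of the tool.

Emit:
arm_command(
  increments=[1, 0, 0, -15, 0, 1, 0, 0, -45, 0, 1, 0, 0, -75, 0, 1, -10, -10, -95, -5, 1, -25, -25, -100, -15, 1, -43, -42, -100, -25, 1, -61, -60, -100, -35, 1, -79, -77, -100, -45, 1, -97, -95, -100, -55, 1, -115, -113, -100, -65, 1, -133, -130, -100, -75, 1, -151, -148, -100, -85, 1, -169, -166, -100, -95, 1, -183, -180, -100, -105, 1, -195, -191, -100, -114, 1, -203, -199, -100, -121, 1, -208, -203, -100, -125, 1, -208, -203, -100, -125, 1, -208, -203, -100, -125, 1, -208, -203, -100, -125],
)

```text
time: 6.75
tool_pos: [517.7, 112.7, 182.9]
tcp_rot: [3.141, 0.0, 1.582]
contact_force: [-0.1, -0.5, -0.4]
grip_width: 13.4
```

Run:
```python
from h import *
o=sensors.get_obs();print(o['contact_force'],o['moment'],o['tool_pos'],o['tcp_rot'],o['joint_positions'],o['grip_width'])
i=imaging.capture('wrist');cv2.imwrite('pics/w3.png',i)
u=proj('wrist',[[518,213,52]],o)[0];print(u)
x,y=int(u[0])-90,max(0,int(u[1])-68)
print(x,y);cv2.imwrite('pics/w3c.png',cv2.resize(i[y:y+135,x:x+180],(800,600),interpolation=cv2.INTER_CUBIC))
```

```text
[-0.08985779 -0.52512717 -0.41281951] [-0.01794587 -0.14635966  0.00699392] [517.72747895 112.74177067 182.87027897] [3.14139832e+00 1.51148306e-04 1.58223247e+00] [ 6.98206013e-02  3.89997818e-01  1.57924752e+00 -1.76032492e-04
  1.17216214e+00  5.84527548e-02] 13.420428415018932
[276.8649435   90.86544993]
186 22
```

View pics/w3c.png

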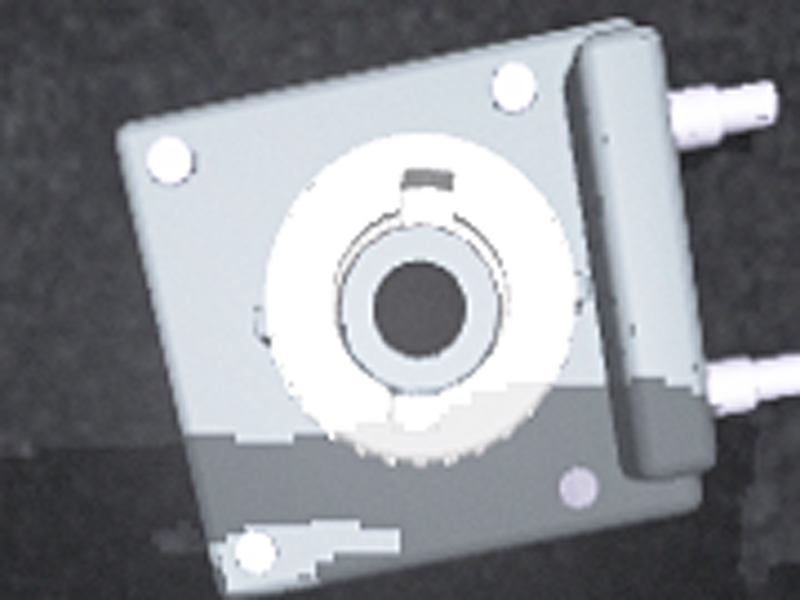

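The crop shows the socket's top rim centred near crop (421,290), slots at crop (428,172) and (415,430), and catch ribs at (262,325) and (583,285). The hose ridge (+x) is on the right. I'll work out the centre and the slot angle.

Run:
```python
from h import *
from scipy.optimize import least_squares
o=sensors.get_obs()
f=lambda P:[(186+x/4.4444-.4,22+y/4.4444-.4) for x,y in P]
i=cv2.imread('pics/w3.png');g=cv2.cvtColor(i,cv2.COLOR_BGR2GRAY).astype(float)
# refine rim edges by radial search from flange centre
c0=np.array(f([(421,290)])[0]);E=[]
for a in np.radians(np.r_[-190:11:8]):
    r=np.arange(28,44,.25);q=c0+r[:,None]*[np.cos(a),np.sin(a)]
    v=cv2.remap(g.astype(np.float32),q[:,:1].astype(np.float32),q[:,1:].astype(np.float32),1).ravel()
    E.append(q[np.argmin(np.gradient(v))])
W=px2z('wrist',E,52,o)[:,:2]
for fr in(0,1):
    s=least_squares(lambda p:np.hypot(*(W-p[:2]).T)-(p[2] if fr else 31.5),[518,213,31.5],loss='soft_l1');print(s.x,np.abs(s.fun).round(1))
S=px2z('wrist',f([(428.5,171),(415,431),(403,171),(455,172),(392,428),(440,428)]),52,o)[:,:2];print(S)
d=S[0]-S[1];print(np.linalg.norm(d),np.degrees(np.arctan2(d[1],d[0])),S[:2].mean(0))
for z in(45,14):
  Q=px2z('wrist',f([(262,325),(583,285)]),z,o)[:,:2];d=Q[1]-Q[0];print('rib',np.linalg.norm(d),np.degrees(np.arctan2(d[1],d[0])),Q.mean(0))
B=px2z('wrist',f([(120,130),(228,592),(702,505)]),14,o)[:,:2];d=B[2]-B[1];print(B,'base yaw',np.degrees(np.arctan2(d[1],d[0])),(B[0]+B[2])/2)
print(np.degrees(o['tcp_rot'][2]))
```

```text
[522.19003251 214.47587327  31.5       ] [1.3 0.9 1.2 1.  0.8 0.2 0.7 0.7 0.3 0.2 0.2 0.1 0.3 0.5 0.6 0.7 1.1 1.1
 1.3 6.5 4.  2.6 2.1 1.8 2.6 2.9]
[522.79757693 212.03404691  33.70860365] [0.5 0.6 0.  0.2 0.2 0.6 0.5 0.7 0.4 0.4 0.5 0.2 0.  0.2 0.5 0.7 1.3 1.6
 2.  5.5 2.7 1.  0.2 0.4 0.  0. ]
[[522.16399787 238.71330427]
 [520.20772056 188.98070324]
 [517.11474    238.65288269]
 [527.41549131 238.59507912]
 [515.44263054 189.52307545]
 [525.36925539 189.64060499]]
49.771062127279514 87.74737950765325 [521.18585922 213.84700376]
rib 67.02871055225583 7.404541053851356 [521.36786761 214.38917638]
rib 74.08013827036802 7.404541053851342 [521.82204084 217.75417099]
[[453.93479605 253.96866468]
 [476.05088111 151.95214751]
 [589.08237059 173.8173127 ]] base yaw 10.94824954261096 [521.50858332 213.89298869]
90.66458629177086
```

Estimates agree: centre (521.4,214.0), slot direction 87.6° (ribs + 80° give 87.4°), base yaw 10.9°. I'll check how the cartridge sits in the hand in the same picture.

Run:
```python
from h import *
o=sensors.get_obs();i=cv2.imread('pics/w3.png')
cv2.imwrite('pics/w3d.png',cv2.resize(i[130:310,160:400],(800,600),interpolation=cv2.INTER_CUBIC))
M=R.from_euler('xyz',o['tcp_rot']).as_matrix()
P=[o['tool_pos']+M@np.array(v) for v in [(0,0,4.7),(24,0,4.7),(0,24,4.7),(0,-24,4.7),(24,0,69.7),(17,0,82.7)]]
print(((proj('wrist',P,o)-[160,130])*800/240).round())
```

```text
[[384. 401.]
 [384. 268.]
 [522. 401.]
 [246. 401.]
 [384. 191.]
 [384. 209.]]
```

View pics/w3d.png

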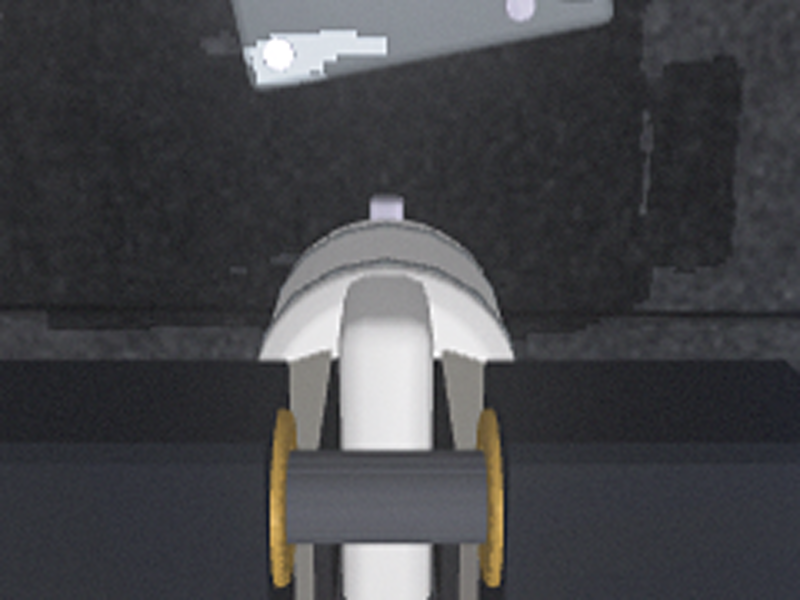

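Cartridge in hand: lug at (387,207), drum front at (386,262) against a prediction of (384,268), so it sits about +0.7 mm in x and +0.4 mm in y. It is upright. I'll move over the mouth with the yaw at 87.6° and the foot at about 57 mm.

Emit:
arm_command(
  increments=[1, 10, 0.5, 0, 0, 1, 30, 1.5, 0, 1, 1, 55, 2.5, 0, 2, 1, 78, 3.5, 5, 3, 1, 92, 4, 15, 3.1, 1, 99, 4.4, 25, 3.1, 1, 100.5, 4.4, 35, 3.1, 1, 100.5, 4.4, 42, 3.1, 1, 100.5, 4.4, 43, 3.1, 1, 100.5, 4.4, 43, 3.1],
)

```text
time: 8.05
tool_pos: [521.0, 213.3, 139.9]
tcp_rot: [3.141, 0.0, 1.529]
contact_force: [-0.5, -0.2, -2.4]
grip_width: 13.7
```

Run:
```python
from h import *
o=sensors.get_obs();print(o['contact_force'],o['moment'],o['tool_pos'],np.degrees(o['tcp_rot']),o['joint_positions'])
i=imaging.capture('side');cv2.imwrite('pics/s2.png',i)
x,y=190,80;cv2.imwrite('pics/s2c.png',cv2.resize(i[y:y+150,x:x+140],(560,600),interpolation=cv2.INTER_CUBIC))
p=o['tool_pos'];f=p[2]-82.7
print(((proj('side',[[p[0]+.4,p[1]+.7,f],[p[0]+.4,p[1]+.7,f+32],[521.4,214,52]])-[x,y])*4).round())
```

```text
[-0.50756167 -0.19723663 -2.38147183] [-0.03672836 -0.12058972  0.00704475] [520.98721954 213.26080731 139.87189924] [1.79978830e+02 2.91188802e-03 8.75938709e+01] [ 2.52486019e-01  4.91371823e-01  1.54276982e+00 -1.74276752e-04
  1.10711219e+00  2.94558803e-01]
[[237. 416.]
 [236. 372.]
 [237. 423.]]
```

View pics/s2c.png

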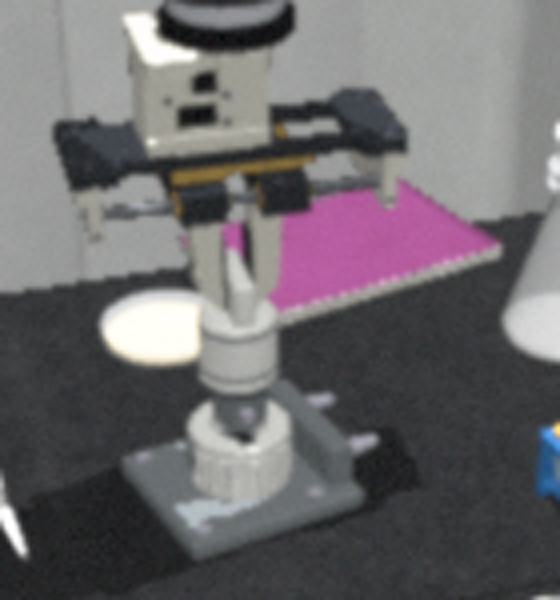

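Side view: the stem hangs over the socket mouth at about (240,425), with no visible offset. I'll lower it gently and watch the forces.

Emit:
arm_command(
  increments=[1, 0, 0, 1.5, 0, 1, 0, 0, 3, 0, 1, 0, 0, 4.5, 0, 1, 0, 0, 6, 0, 1, 0, 0, 7.5, 0, 1, 0, 0, 9, 0, 1, 0, 0, 10, 0, 1, 0, 0, 10, 0],
)

```text
time: 9.1
tool_pos: [520.8, 213.9, 129.6]
tcp_rot: [3.142, -0.0, 1.529]
contact_force: [-0.2, 1.6, -1.4]
grip_width: 13.5
```

Emit:
arm_command(
  increments=[1, 0, 0, 1, 0, 1, 0, 0, 2, 0, 1, 0, 0, 3, 0, 1, 0, 0, 4, 0, 1, 0, 0, 5, 0, 1, 0, 0, 5, 0],
)

```text
time: 9.85
tool_pos: [520.8, 213.8, 124.6]
tcp_rot: [3.142, -0.0, 1.529]
contact_force: [-0.5, 3.5, -0.7]
grip_width: 14.0
```

The foot is at 42 mm with only 0.7 N vertical, so the lugs seem to be entering the slots. There is a +y side force of 3.5 N, so I'll ease +0.8 mm in tool x and continue.

Emit:
arm_command(
  increments=[1, 0.8, 0, 0, 0, 1, 0.8, 0, 1, 0, 1, 0.8, 0, 2, 0, 1, 0.8, 0, 3, 0, 1, 0.8, 0, 3, 0],
)

```text
time: 10.48
tool_pos: [520.7, 214.3, 121.5]
tcp_rot: [-3.141, 0.0, 1.529]
contact_force: [0.8, 1.2, -1.5]
grip_width: 13.6
```

Emit:
arm_command(
  increments=[1, 0, 0, 1.5, 0, 1, 0, 0, 3, 0, 1, 0, 0, 4.5, 0, 1, 0, 0, 6, 0, 1, 0, 0, 6, 0],
)

```text
time: 11.1
tool_pos: [520.9, 214.4, 115.7]
tcp_rot: [3.141, 0.0, 1.529]
contact_force: [-0.7, -0.0, 0.5]
grip_width: 13.9
```

Emit:
arm_command(
  increments=[1, 0, 0, 1.5, 0, 1, 0, 0, 3, 0, 1, 0, 0, 4.5, 0, 1, 0, 0, 6, 0, 1, 0, 0, 7.5, 0, 1, 0, 0, 8.3, 0, 1, 0, 0, 8.3, 0, 1, 0, 0, 8.3, 0],
)

```text
time: 12.1
tool_pos: [521.0, 214.5, 107.9]
tcp_rot: [3.141, -0.0, 1.529]
contact_force: [-2.3, -0.3, 7.1]
grip_width: 13.8
```

Foot at about 25 mm and 7 N up, which matches the spring (9 N less the weight), so the lugs are under the flange. Now I'll turn clockwise (+spin).

Emit:
arm_command(
  increments=[1, 0, 0, 0, 4, 1, 0, 0, 0, 8, 1, 0, 0, 0, 12, 1, 0, 0, 0, 16, 1, 0, 0, 0, 20, 1, 0, 0, 0, 24, 1, 0, 0, 0, 28, 1, 0, 0, 0, 32, 1, 0, 0, 0, 36, 1, 0, 0, 0, 40, 1, 0, 0, 0, 40, 1, 0, 0, 0, 40],
)

```text
time: 13.6
tool_pos: [521.6, 214.5, 108.1]
tcp_rot: [3.14, -0.002, 0.831]
contact_force: [-0.9, -0.0, 6.7]
grip_width: 13.4
```

Run:
```python
from h import *
o=sensors.get_obs();print(o['contact_force'],o['moment'],o['tool_pos'],np.degrees(o['tcp_rot']),o['joint_positions'])
```

```text
[-0.87561678 -0.04699736  6.68758218] [-0.11601123  0.04076105 -0.01301357] [521.60534389 214.47097184 108.09468722] [ 1.79919211e+02 -9.48675321e-02  4.76170983e+01] [ 2.54377135e-01  5.28906400e-01  1.57761473e+00 -3.25077072e-04
  1.03291475e+00  9.94265726e-01]
```

Emit:
arm_command(
  increments=[1, 0, 0, 0, 4, 1, 0, 0, 0, 8, 1, 0, 0, 0, 12, 1, 0, 0, 0, 16, 1, 0, 0, 0, 20, 1, 0, 0, 0, 24, 1, 0, 0, 0, 28, 1, 0, 0, 0, 32, 1, 0, 0, 0, 35, 1, 0, 0, 0, 37, 1, 0, 0, 0, 37],
)

```text
time: 14.98
tool_pos: [521.6, 214.5, 108.1]
tcp_rot: [3.141, -0.002, 0.185]
contact_force: [-1.1, -1.6, 7.1]
grip_width: 14.0
```

```bash
cat > st.py <<'E'
from h import *
o=sensors.get_obs();print(o['time'],o['contact_force'],o['moment'],o['tool_pos'],np.degrees(o['tcp_rot']),o['grip_width'])
E
python3 st.py
```

```text
14.975 [-1.11313285 -1.58476823  7.07986336] [-0.07116393  0.06984879 -0.06152169] [521.62431948 214.46771765 108.11896566] [ 1.79990049e+02 -1.28723740e-01  1.05997161e+01] 13.964086521472682
```

Emit:
arm_command(
  increments=[1, 0, 0, 0, 1, 1, 0, 0, 0, 2, 1, 0, 0, 0, 2, 1, 0, 0, 0, 2],
)

```text
time: 15.48
tool_pos: [521.6, 214.5, 108.1]
tcp_rot: [3.141, -0.002, 0.151]
contact_force: [-0.5, 0.7, 6.3]
grip_width: 13.7
```

```bash
python3 st.py
```

```text
15.475 [-0.51553002  0.72778155  6.29167459] [-0.0703624   0.0587338  -0.03670381] [521.64303359 214.47355457 108.11225041] [ 1.79992152e+02 -1.30081376e-01  8.62742176e+00] 13.712848782832076
```

Emit:
arm_command(
  increments=[1, 0, 0, 0, 1, 1, 0, 0, 0, 2, 1, 0, 0, 0, 2, 1, 0, 0, 0, 2],
)

```text
time: 15.98
tool_pos: [521.6, 214.5, 108.1]
tcp_rot: [3.142, -0.002, 0.116]
contact_force: [-0.2, -0.7, 6.8]
grip_width: 13.7
```

```bash
python3 st.py
```

```text
15.975 [-0.19251237 -0.71284189  6.83492069] [-0.0174791  -0.01838995  0.05475098] [521.62332316 214.4567433  108.12147056] [ 1.79997793e+02 -1.29375723e-01  6.62336386e+00] 13.732826261602073
```

Emit:
arm_command(
  increments=[1, 0, 0, 0, 1, 1, 0, 0, 0, 2, 1, 0, 0, 0, 2, 1, 0, 0, 0, 2],
)

```text
time: 16.48
tool_pos: [521.7, 214.6, 108.1]
tcp_rot: [-3.142, -0.002, 0.081]
contact_force: [0.8, 0.9, 7.2]
grip_width: 13.7
```

```bash
python3 st.py
```

```text
16.475 [0.79279182 0.9495608  7.19248914] [ 0.09606123 -0.0098472   0.31726135] [521.66437149 214.59310052 108.11755979] [-1.79998645e+02 -1.40361073e-01  4.66874965e+00] 13.66668660923312
```

Moment about z rose to 0.32 N·m, so the stop is at about 6°. I'll take off 1° and ease up into the catch.

Emit:
arm_command(
  increments=[1, 0, 0, 0, -0.8, 1, 0, 0, -1, -0.8, 1, 0, 0, -2, -0.8, 1, 0, 0, -3, -0.8, 1, 0, 0, -4, -0.8, 1, 0, 0, -4.5, -0.8, 1, 0, 0, -4.5, -0.8],
)

```text
time: 17.35
tool_pos: [521.3, 214.5, 112.1]
tcp_rot: [-3.141, -0.001, 0.095]
contact_force: [2.7, 0.5, 4.4]
grip_width: 13.9
```

```bash
python3 st.py
```

```text
17.35 [2.66517442 0.45012083 4.43676542] [ 0.22800521 -0.60054871  0.07061303] [521.27584345 214.54005301 112.0701337 ] [-1.79993052e+02 -6.95076428e-02  5.42406133e+00] 13.945185689773968
```

The foot is at 29.4 mm with 4.4 N up (spring only), so it has risen past the flange level into the catch. Release and let the spring settle it.

Emit:
arm_command(
  increments=[0.8, 0, 0, 0, 0, 0.75, 0, 0, 0, 0, 0.7, 0, 0, 0, 0, 0.6, 0, 0, 0, 0, 0.5, 0, 0, 0, 0, 0.5, 0, 0, 0, 0, 0.5, 0, 0, 0, 0],
)

```text
time: 18.23
tool_pos: [520.8, 214.4, 111.9]
tcp_rot: [3.141, -0.0, 0.095]
contact_force: [0.0, 0.5, -0.1]
grip_width: 45.9
```

Emit:
arm_command(
  increments=[0.5, 0, 0, -10, 0, 0.5, 0, 0, -30, 0, 0.5, 0, 0, -60, 0, 0.5, 0, 0, -90, 0, 0.5, -20, 0, -115, 0, 0.5, -45, 0, -120, 0, 0.5, -60, 0, -120, 0, 0.5, -60, 0, -120, 0, 0.5, -60, 0, -120, 0],
)

```text
time: 19.35
tool_pos: [461.7, 208.8, 232.3]
tcp_rot: [-3.142, -0.001, 0.095]
contact_force: [0.1, -0.3, -0.2]
grip_width: 46.0
```

Run:
```python
import st
from h import *
o=sensors.get_obs();w=imaging.capture('wrist');s=imaging.capture('side')
u=proj('wrist',[[521.5,214.3,136]],o)[0].astype(int);print(u)
x,y=u[0]-60,max(0,u[1]-90);x2,y2=210,125
a=cv2.resize(w[y:y+180,x:x+120],(400,600),interpolation=2);b=cv2.resize(s[y2:y2+120,x2:x2+80],(400,600),interpolation=2)
cv2.imwrite('pics/e1.png',np.hstack([a,b]))
for n,oo,t,k in(('wrist',o,(x,y),3.333),('side',None,(x2,y2),5)):
  yw=np.radians(6.2);d=25*np.array([np.cos(yw),np.sin(yw),0]);C=np.array([521.5,214.3,136])
  for z in(136,133): 
    c=C.copy();c[2]=z;print(n,z,((proj(n,[c-d,c+d],oo)-t)*k).round())
```

```text
19.35 [ 0.10856405 -0.29707549 -0.15196031] [ 0.06226091 -0.00805779 -0.04315054] [461.71937315 208.83716899 232.28977926] [-1.79998160e+02 -6.04618146e-02  5.42280981e+00] 45.95491232685975
[275 138]
wrist 136 [[203. 403.]
 [201. 195.]]
wrist 133 [[203. 401.]
 [201. 196.]]
side 136 [[142. 167.]
 [240. 145.]]
side 133 [[142. 172.]
 [240. 151.]]
```

View pics/e1.png

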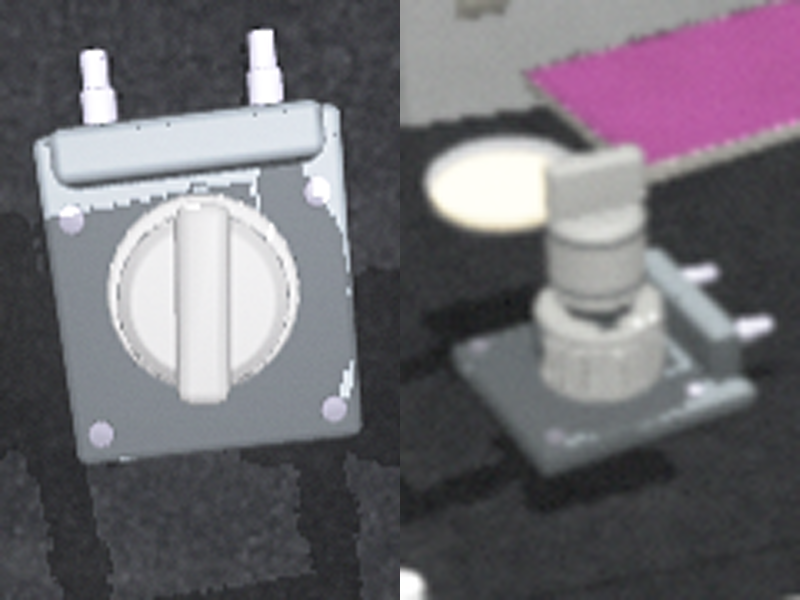

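The bar sits at the predicted place for locked height: side top edge (145,165)-(242,148) against a prediction of (142,167)-(240,145) for a foot height of 30 mm. It is upright, within about 6° of the base's x. The arm is clear of everything.

```bash
python3 -c "
from plant import ticket
print(ticket.close_job())"
```

```text
the job is handed in; nothing more can be done
None
```

The white cartridge is in the bayonet socket and looks locked. I handed the job in at about 19.5 s of the 72 s allowed; no verdict is reported.

**What I did:** I took the cartridge by its grip bar and found the slots with the wrist camera, at about 87.6° in the world frame. I lowered it straight through them and pushed the foot down to about 25 mm against the spring, with about 7 N upward. I turned it clockwise about 82° until the moment rose to 0.32 N·m, eased off by 0.8°, let it rise, and released it.

**Last checks:**
- **Height:** the bar's top edge in the side picture fits a foot height of 30 mm, give or take about 1.5 mm. My last reading while still gripping was 29.4 mm.
- **Angle:** the bar lies about 5–6° from the base's x axis, which is within the 0.50 rad allowed.
- **Seating:** it stands upright and centred.
- **Arm:** it is clear, with forces at about zero.

The highest force read at the wrist was about 7 N. I kept clear of the other things on the bench, but the final pictures were close crops of the station, so I did not check each of them again.

No check failed. The wrist picture put the bar's far end about 3 mm nearer than predicted, which I put down to how I read that edge.

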